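Tap the block down onto its parallels

TASK

The aluminium block in the machine vise has lifted off the two parallels beneath it, and one parallel sticks out past the end of the jaws: push it back under the block until its ends line up with the other parallel's. Then take the drift and, with its white foot, tap the block down near its ends until it sits level and hard on both parallels so that they can no longer slide. Stand the drift back upright on the rubber mat and let go; do not press on the block with the gripper itself, and leave everything else where it is.

Things in the scene. Friction and masses are not known exactly. Their poses are not given: they have to be found in the camera images.
- vise: low dark steel machine vise, fixed. Origin at table height under the middle of the jaw opening; x across the jaws (screw and T-handle to -x, out to 210 mm, 75 mm high), y along them. Bed 40 mm, jaw tops 85 mm above the table; opening 60 mm (x -30 to 30), jaws 50 mm thick; bed and jaws 130 mm long (y -65 to 65). Lugs 22 mm high reach y = -97 and 97 mm at x -45 to 5 mm
- parallel_a_mid (a point): centre of one of two identical steel parallels: bars 150 mm long (own y, along the vise's y), 12 mm thick, 28 mm high, 0.38 kg, loose, on edge on the vise bed (40 to 68 mm above the table), one 1 mm from each jaw (vise x = -23 or 23 mm; which is where varies). One starts home (vise y about 0: 10 mm show past each jaw end), the other 36 to 50 mm farther to the vise's -y
- parallel_b_mid (a point): centre of the other parallel, the same in every way
- block: plain aluminium block 60 mm (x, across the jaws) x 90 mm (y, along them) x 35 mm high, origin at its centre, held by friction between the jaws over the vise's origin; it only goes up or down and rocks end to end. Starts 5 to 8 mm above the parallels, rocked up to 0.05 rad. Seated, its top is 103 mm above the table
- block_tap0 (a point): point on the block's top face, midway across, 12 mm in from its end toward the vise's -y. Pushed here the block goes down under about 4 to 15 N, stays where it is left, and meets a hard stop on the parallels; a firm tap of 15 to 25 N on each end seats it and traps the parallels
- block_tap1 (a point): the like point 12 mm in from the end toward the vise's +y (66 mm from the other)
- drift_mid (a point): centre, half-way up, of the drift: a 100 mm tall upright tool with a white nylon foot (40 mm diameter, 24 mm high, flat underside, the tapping face) and a plain brass stem above it (26 mm diameter, the place to grip); 0.35 kg; z up along the stem. Stands on the rubber mat, at one of two places, with the steel arbor at the other
- mat: black rubber mat fixed flat on the table, 130 mm (x) x 240 mm (y), 4 mm thick; origin at centre of underside
- arbor: bystander: turned steel arbor standing on the rubber mat beside the drift, 75 mm tall, 42 mm foot (30 mm high) tapering to a 20 mm top; origin at centre of underside
- bearing: bystander: steel bearing ring lying flat, 72 mm outside, 36 mm bore, 18 mm high; origin at centre of underside
- race: bystander: thin steel bearing race lying flat, 62 mm outside, 50 mm bore, 16 mm high; origin at centre of underside
- hub: bystander: heavy dark steel flanged hub, 124 mm flange, 55 mm high; origin at centre of underside
- spare_parallel: bystander: spare steel parallel lying flat on the table, 150 x 20 x 12 mm; origin at centre of underside, x along its length
- spanner: bystander: steel spanner, 170 mm long, lying on the table; x along its length
- caliper: bystander: steel caliper, 190 mm long, lying on the table; x along its beam
Mind the look-alikes: they are no part of the job. What is shaped like the part that bears parallel_a_mid but yellow is not meant.

How it is judged:
On the way, in this order (a step that is already met when the one before it is completed fails the run):
1. both parallels lie in line under the block: each centred along the jaws within 8 mm (y of parallel_a_mid in the frame of vise between -0.008 and 0.008 m and y of parallel_b_mid in the frame of vise between -0.008 and 0.008 m), for 0.2 s.
2. the block is down: both tap points less than 1.5 mm above the seated height and both parallels gripped with more than 1 N (height (world z) of each of block_tap0, block_tap1 below 0.1045 m and contact force between block and parallel_a above 1 N and contact force between block and parallel_b above 1 N), for 0.2 s.
At the end, for the whole second after the job is handed in: Both parallels centred along the jaws within 8 mm; both tap points of the block less than 1.5 mm above the seated height (103 mm) and each parallel gripped by the block with over 1 N; the drift still and upright (within 0.1 rad) on the rubber mat, its centre over the mat (all of step 1 and all of step 2 and x of drift_mid in the frame of mat between -0.065 and 0.065 m and y of drift_mid in the frame of mat between -0.12 and 0.12 m and height (world z) of drift_mid below 0.06 m and angle between drift_mid's own z axis and vertical below 0.1 rad and linear speed of drift below 0.02 m/s); the robot touches nothing.
It fails at once if the gripper or arm presses on the block itself (more than 2 N) (contact force between any of the fingers, the arm and block above 2 N).
It fails at once if a bystander is moved by more than 30 mm (distance of any of arbor, bearing, race, hub, spare_parallel, spanner, caliper from where it was at the start of the episode above 0.03 m).
It also fails if it takes over 67 s, if anything falls off the work surface, if the arm or the gripper's body presses on something with over 40 N, if the wrist force passes 120 N, or if a joint passes its speed limit or range.

ROBOT

A 6-joint arm with a two-finger parallel gripper is mounted at the origin on the work surface. World frame = base frame: x ahead of the robot, y to its left, z up, the work surface at z = 0. Lengths are in m, angles in rad, forces in N, time in s.
With the tool pointing down it reaches from about 0.3 to 0.875 m from the base axis. Payload 6.4 kg.
Tool frame: the origin (TCP) lies at the centre of the arm's flange, where the gripper is bolted on; the fingertips stand 173 mm ahead of it and the grasp point (between the pads) lies ctrl.grip_point_offset ahead of it (ctrl.grip_point_offset is the distance from the TCP to the grasp point, in m); z points along the fingers, y is the direction in which the jaws open and shut (so a half turn about z gives the same grasp; the last joint's range is limited). The gripper opens to 85 mm and grips with 20 to 120 N. Pads are 22 mm wide; open, the fingers measure 114 mm over their backs; the gripper's body (76 mm by 85 mm) begins 54 mm behind the grasp point. The pads swing forward as they close: fully open they stand 13 mm farther back than shut.
Start: joints at [-1.459, 0.181, 1.607, -0, 1.354, -0.206], TCP at [0.18, -0.546, 0.405] pointing down, gripper open.
Joint ranges: [-2.99, 2.99], [-0.89, 2.07], [0.3, 2.58], [-1.14, 4.28], [0, 2.63], [-3.12, 3.12]. Speed limits (rad/s): [2.57, 2.57, 3.01, 3.14, 3.14, 3.14].

INTERFACE

Orientations are given as a unit quaternion [w, x, y, z].
In Python, from bench import ctrl, cams, boxes_of, landmark_of gives the robot as it stands.
- The arm moves only by the shell command python3 -m handwheel 'ROWS'. ROWS is JSON, a list of rows, each an object with "offset": the shift along the tool's x, y, z in m, a list of three; "spin": the turn about the tool's z in degrees; "grip": the opening, from 0 (shut) to 1 (fully open). A call has 1 to 20 rows; each row is the pose to reach, as a shift and turn from the pose commanded when the call began, along the tool's axes at that moment; what a row does not reach only later rows make up. A row lasts 1/8 s, in which the tool goes at most 62.5 mm and 10.7 degrees, less where a joint would pass 70% of its speed; a pose out of reach is approached as far as the arm can. A call with a gripper value outside its range is refused whole. The fingers move at their own pace and stop on an object; the grip force is fixed at half the most. Time passes only in rows, so rows that repeat a pose let the fingers close. It gives the time, the measured TCP pose, the force and the opening at its end, in the units of the state.
- ctrl.get_obs(): the state, without advancing time (a new reading comes with each control period).
- cams.camera(name): name is "side" or "top"; returns a dict with "color" (480x640x3 uint8, red, green, blue), "camera_matrix" (3x3 intrinsics, pixels), "view" (4x4, takes a point from world to camera coordinates). Camera axes: x right, y up, looking along -z (the intrinsics and any distortion apply to the point x, -y, -z); pixel columns grow to the right and rows downward; lengths in m; the calibration is good to about 2 mm. A picture is of the moment at which its call begins. There is no depth.
- ctrl.hand_in(): hands the job in, once; it reports no verdict.
Trained networks look in a picture, given as the dict that the camera call returned (one of the last four; its "shot" number tells which), for a name from the list of things; names that differ only in an ending like _2 or _b are one class to them, and where a whole thing is asked for, a point or a joint stands for the part that bears it (a point fixed in the world has none). Each returns a list of dicts, best first, with "confidence" (0 to 1); they miss things now and then, are a little off and sometimes report something else, mostly with a low value. They report only what shows in the picture. A call takes as long as a camera call. They do not tell look-alikes from the thing itself.
- boxes_of(picture, thing): "uv" ([column, row] in pixels, amid what is visible of it).
- landmark_of(picture, thing): "uv" ([column, row] in pixels: a listed point, or the origin of a listed thing).
The state is a dict: "time_s": time; "q": joint angles; "dq": joint speeds; "joint_efforts": joint torques, N m; "eef_pos": TCP position; "eef_rot": TCP orientation; "wrist_force": force on the tool from outside, world axes, zero at the start; "torque": the same for the moment, N m; "opening": opening from 0.0 (shut) to 1.0 (fully open).
Only numpy, scipy, OpenCV 4.12 (cv2) and the standard library are available. Lean on these libraries where they do the work, as an engineer would, in place of code of your own. Each camera call takes 0.05 s, during which the arm holds its last target.

## Working session

There is one attempt and no reset: what is moved stays moved. The work goes in short steps, Python scripts to look and compute and a shell command to move; the robot and the scene stay as the last step left them, time stands still between calls to the robot, and variables do not carry over. Pictures are saved under pics/ and viewed, and the job is handed in when it is done.

```bash
ls; mkdir -p pics; cat > h.py <<'E'
import numpy as np,cv2
from bench import ctrl,cams,boxes_of,landmark_of
def save(p,n,crop=None,s=1):
    im=p["color"][:,:,::-1].copy()
    if crop: im=im[crop[1]:crop[3],crop[0]:crop[2]]
    if s!=1: im=cv2.resize(im,None,fx=s,fy=s,interpolation=cv2.INTER_CUBIC)
    cv2.imwrite(f"pics/{n}.png",im)
def proj(p,X):
    X=np.atleast_2d(X);c=(p["view"]@np.c_[X,np.ones(len(X))].T).T[:,:3]*[1,-1,-1]
    u=(p["camera_matrix"]@c.T).T;return u[:,:2]/u[:,2:]
def onz(p,uv,z):
    K=p["camera_matrix"];V=np.array(p["view"]);R=V[:3,:3];t=V[:3,3];C=-R.T@t
    uv=np.atleast_2d(uv);o=[]
    for a in uv:
        d=np.linalg.inv(K)@[a[0],a[1],1];d=R.T@(d*[1,-1,-1]);o.append(C+d*(z-C[2])/d[2])
    return np.array(o)
E
python3 - <<'E'
from h import *
print(ctrl.grip_point_offset);o=ctrl.get_obs()
print({k:np.round(v,3).tolist() for k,v in o.items()})
for n in("side","top"):
    p=cams.camera(n);save(p,n+"0");print(n,[k for k in p],np.round(p["camera_matrix"],1).tolist(),np.round(-p["view"][:3,:3].T@p["view"][:3,3],3))
    for t,z in [("vise",0),("parallel_a_mid",.054),("block",.09),("block_tap0",.105),("block_tap1",.105),("drift_mid",.054),("mat",0),("arbor",0.004),("hub",0),("bearing",0),("spare_parallel",0)]:
        for r in landmark_of(p,t)[:3]: print(t,np.round(r["uv"],1),round(r["confidence"],2),np.round(onz(p,r["uv"],z)[0],3))
E
```

```text
pics
0.1547
{'time_s': 0.0, 'q': [-1.459, 0.182, 1.608, -0.0, 1.354, -0.206], 'dq': [-0.001, 0.0, 0.002, 0.0, 0.001, -0.0], 'joint_efforts': [-0.0, -44.488, -35.134, -0.0, 0.009, 0.0], 'eef_pos': [0.18, -0.546, 0.404], 'eef_rot': [-0.001, 0.987, 0.158, 0.0], 'wrist_force': [-0.993, 0.236, 0.41], 'torque': [-0.004, 0.009, 0.01], 'opening': 1.001}
side ['color', 'camera_matrix', 'view', 'shot'] [[613.2, 0.0, 318.7], [0.0, 613.2, 231.5], [0.0, 0.0, 1.0]] [-0.087  0.954  0.777]
vise [238.4 267.4] 0.79 [0.614 0.131 0.   ]
vise [131.2 361.6] 0.53 [ 0.611  0.451 -0.   ]
vise [241.8 219.3] 0.44 [ 0.725 -0.032  0.   ]
parallel_a_mid [373.9 415.4] 0.63 [0.166 0.39  0.054]
parallel_a_mid [368.5 194.7] 0.31 [ 0.469 -0.2    0.054]
parallel_a_mid [218.8 237.2] 0.2 [0.669 0.12  0.054]
block [232.7 233.2] 0.72 [0.615 0.136 0.09 ]
block_tap0 [223.9 237.7] 0.92 [0.605 0.175 0.105]
block_tap0 [382.3 243.7] 0.67 [0.32  0.043 0.105]
block_tap0 [243.2 217.3] 0.65 [0.618 0.093 0.105]
block_tap1 [223.9 237.7] 0.92 [0.605 0.175 0.105]
block_tap1 [382.3 243.7] 0.67 [0.32  0.043 0.105]
block_tap1 [243.2 217.3]
[... 714 characters left out ...]
303.2 160.2] 0.74 [0.615 0.099 0.105]
block_tap0 [266.2 160.8] 0.62 [0.611 0.176 0.105]
block_tap0 [471.5 219.6] 0.54 [ 0.501 -0.249  0.105]
block_tap1 [303.2 160.2] 0.74 [0.615 0.099 0.105]
block_tap1 [266.2 160.8] 0.62 [0.611 0.176 0.105]
block_tap1 [471.5 219.6] 0.54 [ 0.501 -0.249  0.105]
drift_mid [457.6 221.8] 0.76 [ 0.504 -0.235  0.054]
mat [473.2 222.3] 0.68 [ 0.513 -0.285  0.   ]
arbor [500.7 223.2] 0.71 [ 0.512 -0.346  0.004]
hub [199.4 132.1] 0.67 [0.705 0.346 0.   ]
bearing [384.6 108.7] 0.85 [ 0.775 -0.082  0.   ]
spare_parallel [482.9 148. ] 0.64 [ 0.688 -0.31   0.   ]
spare_parallel [199.8 132.2] 0.26 [0.705 0.345 0.   ]
spare_parallel [456.4 222.5] 0.24 [ 0.511 -0.247  0.   ]
```

View pics/side0.png

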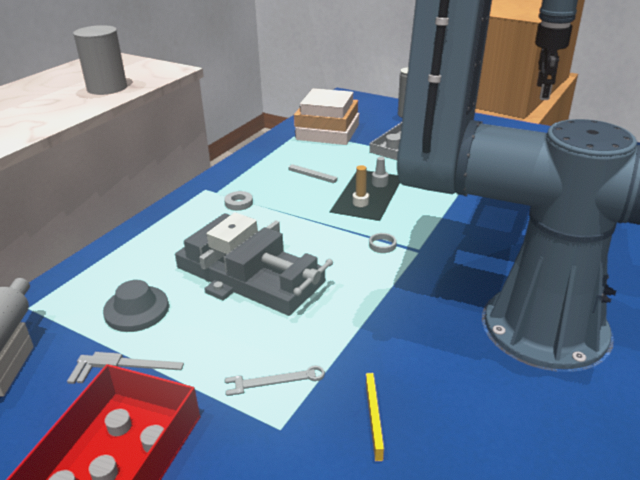

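View pics/top0.png

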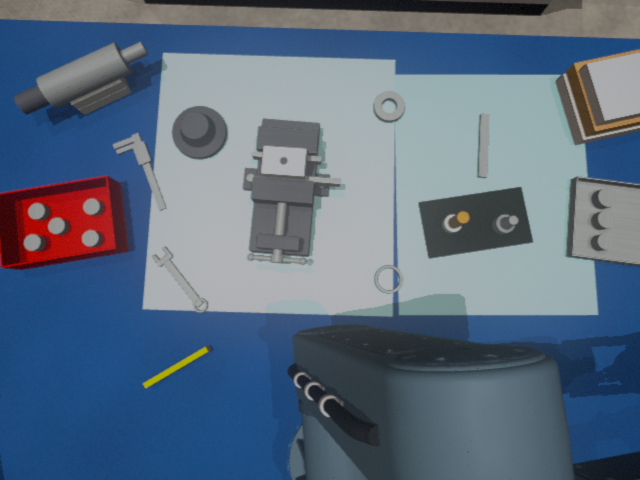

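```bash
python3 - <<'E'
from h import *
p=cams.camera("top");save(p,"top_v",(200,80,400,230),4)
p=cams.camera("side");save(p,"side_v",(150,160,350,310),4)
E
```

```text
(no output)
```

View pics/top_v.png

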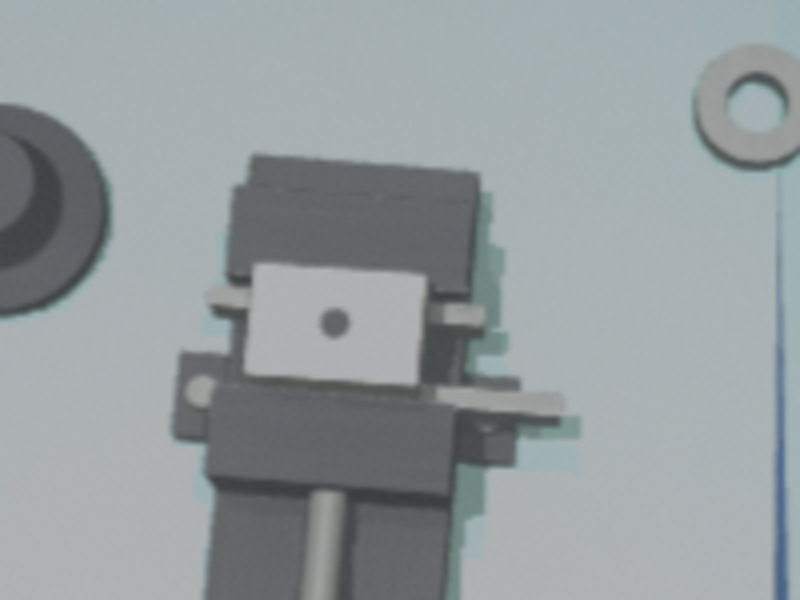

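View pics/side_v.png

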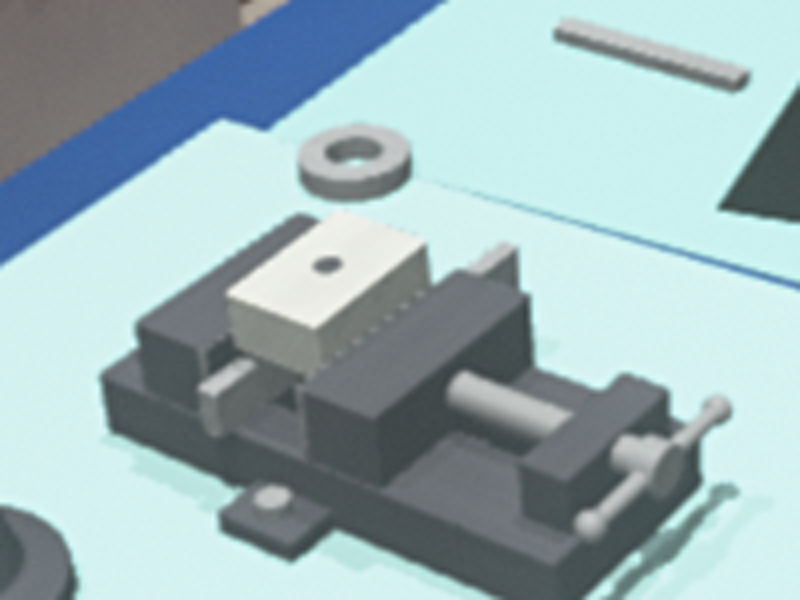

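The top view shows a white block at (284,162). One parallel is home on its far side. The near-side one sticks out to the right, at about (340,182). Look-alikes are the yellow bar (177,367) and the spare parallel (483,148). The drift with its brass stem and white foot is at (455,222), and the grey arbor is at (507,223). Next I'll fit the vise pose.

```bash
python3 - <<'E'
from h import *
from scipy.optimize import least_squares as LS
T=cams.camera("top");S=cams.camera("side")
save(T,"top_d",(410,170,550,275),5);save(S,"side_d",(320,145,420,225),7)
t=lambda L:np.array(L)/4+[200,80]
s=lambda L:np.array(L)/4+[150,160]
tm=np.array([[-30,65],[-80,65],[-80,-65],[-30,-65],[80,65],[80,-65],[30,-65],[30,65]])/1e3
tp=t([[213,385],[205,478],[450,493],[458,400],[235,187],[476,200],[465,290],[228,275]])
sm=np.array([[-80,65],[-30,65],[-80,-65],[-30,-65],[80,65],[30,65],[80,-65]])/1e3
sp=s([[378,418],[300,384],[530,297],[455,270],[135,325],[205,350],[305,215]])
def W(v,m,z):
    c,si=np.cos(v[2]),np.sin(v[2]);return np.c_[m@np.array([[c,si],[-si,c]])+v[:2],np.full(len(m),z)]
rt=lambda v:(proj(T,W(v,tm,.085))-tp).ravel()
rs=lambda v:(proj(S,W(v,sm,.085))-sp).ravel()
for f in(rt,rs,lambda v:np.r_[rt(v),rs(v)]):
    r=LS(f,[.61,.14,0]);print(np.round(r.x,4),np.round(r.fun,1))
v=r.x
c,si=np.cos(v[2]),np.sin(v[2]);R=np.array([[c,-si],[si,c]])
tov=lambda P:(P[:,:2]-v[:2])@R
# protruding end, top z .068
print("prot top",tov(onz(T,t([[563,394],[560,418],[437,390]]),.068)))
print("home ends top",tov(onz(T,t([[486,308],[208,288]]),.068)))
print("block corners", [tov(onz(T,t([[253,264],[428,275],[420,383],[245,376]]),z)) for z in(.108,)])
print(proj(T,W(v,np.array([[-23,-110],[23,0]])/1e3,.068)))
# drift, both cams
for n,k,uv in(("T",T,None),):pass
E
```

```text
[ 0.6105  0.1374 -0.0408] [ 0.2 -0.2 -0.  -0.3  0.7  0.4  0.4  0.4 -0.7 -0.7 -0.3  0.3  0.7  0.4
 -1.  -0.2]
[ 0.609   0.1405 -0.0525] [-0.4  0.6 -0.7  1.1  1.4 -0.6  1.  -0.7 -0.4 -0.6  0.3  0.5 -1.2 -1. ]
[ 0.6104  0.1383 -0.0454] [-0.3 -0.3 -0.6 -0.4  0.1  0.6 -0.1  0.6 -0.9 -0.8 -0.5  0.5  0.4  0.6
 -1.4 -0.3  0.  -0.3 -0.4  0.4  1.4 -1.5  1.  -1.4 -0.2 -1.1  0.5 -0.1
 -1.4 -1.6]
prot top [[-0.01699355 -0.12032391]
 [-0.03024782 -0.11965348]
 [-0.01999889 -0.05282063]]
home ends top [[ 0.02722655 -0.07555578]
 [ 0.02674076  0.07483386]]
block corners [array([[ 0.02953394,  0.04605869],
       [ 0.0306741 , -0.04503093],
       [-0.02699456, -0.04553287],
       [-0.03024638,  0.04464869]])]
[[335.74640316 180.86526256]
 [286.41483823 156.2712489 ]]
```

View pics/top_d.png

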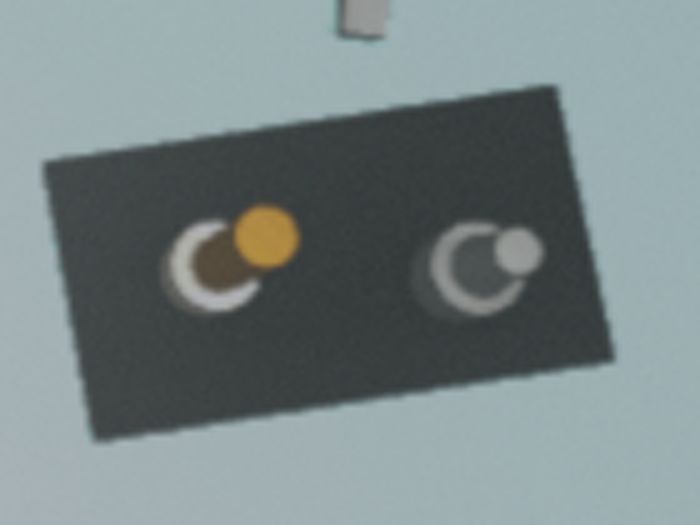

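View pics/side_d.png

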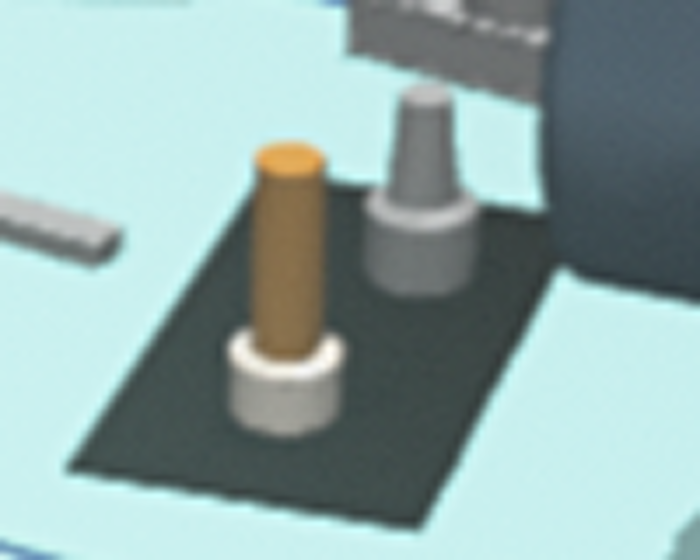

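```bash
cat >> h.py <<'E'
V=np.array([.6105,.138]);YAW=-.043
def vw(x,y):
    c,s=np.cos(YAW),np.sin(YAW);return V+[c*x-s*y,s*x+c*y]
def go(xy,z,head=None,o=None):
    "offset for TCP target; head=heading of tool x in deg"
    from scipy.spatial.transform import Rotation as Ro
    o=o or ctrl.get_obs();q=np.array(o["eef_rot"]);R=Ro.from_quat(q[[1,2,3,0]]).as_matrix()
    h=np.degrees(np.arctan2(R[1,0],R[0,0]))
    d=R.T@(np.array([*xy,z])-o["eef_pos"])
    print("offset",np.round(d,4),"heading",round(h,2),"spin",None if head is None else round((h-head+180)%360-180,2),"tilt",np.round(R[:,2],4))
E
python3 - <<'E'
from h import *
T=cams.camera("top");S=cams.camera("side")
t=lambda u,v:[u/5+410,v/5+170]
s=lambda u,v:[u/7+320,v/7+145]
print("drift top T",onz(T,t(267,237),.104)," foot T",onz(T,t(214,265),.028))
print("drift top S",onz(S,s(290,160),.104)," foot S",onz(S,s(287,353),.028))
print("arbor top T",onz(T,t(519,251),.079), "foot",onz(T,t(480,268),.034))
print("mat",onz(T,[t(43,160),t(556,87),t(615,360),t(95,440)],.004))
print("start push",vw(-.023,-.150),"end",vw(-.023,-.086))
go(vw(-.023,-.150),.33,87.5);go(vw(-.023,-.150),.33,-92.5)
E
```

```text
drift top T [[ 0.50514799 -0.23323726  0.104     ]]  foot T [[ 0.50538288 -0.23178336  0.028     ]]
drift top S [[ 0.50388272 -0.22873711  0.104     ]]  foot S [[ 0.50357894 -0.22894495  0.028     ]]
arbor top T [[ 0.50691126 -0.34643531  0.079     ]] foot [[ 0.50668395 -0.34688469  0.034     ]]
mat [[ 0.55510082 -0.16096281  0.004     ]
 [ 0.59628458 -0.39467854  0.004     ]
 [ 0.47177877 -0.41800118  0.004     ]
 [ 0.42866933 -0.18460095  0.004     ]]
start push [ 0.58107325 -0.01087265] end [0.5838244  0.05306819]
offset [ 0.5486 -0.3831  0.0747] heading 18.21 spin -69.29 tilt [ 0. -0. -1.]
offset [ 0.5486 -0.3831  0.0747] heading 18.21 spin 110.71 tilt [ 0. -0. -1.]
```

```bash
python3 -m handwheel '[{"offset":[0.549,-0.383,0.03],"spin":-69.3,"grip":0},{"offset":[0.549,-0.383,0.03],"spin":-69.3,"grip":0},{"offset":[0.549,-0.383,0.03],"spin":-69.3,"grip":0},{"offset":[0.549,-0.383,0.03],"spin":-69.3,"grip":0},{"offset":[0.549,-0.383,0.03],"spin":-69.3,"grip":0},{"offset":[0.549,-0.383,0.03],"spin":-69.3,"grip":0},{"offset":[0.549,-0.383,0.03],"spin":-69.3,"grip":0},{"offset":[0.549,-0.383,0.03],"spin":-69.3,"grip":0},{"offset":[0.549,-0.383,0.075],"spin":-69.3,"grip":0},{"offset":[0.549,-0.383,0.075],"spin":-69.3,"grip":0},{"offset":[0.549,-0.383,0.075],"spin":-69.3,"grip":0},{"offset":[0.549,-0.383,0.075],"spin":-69.3,"grip":0},{"offset":[0.549,-0.383,0.075],"spin":-69.3,"grip":0},{"offset":[0.549,-0.383,0.075],"spin":-69.3,"grip":0}]'; python3 - <<'E'
from h import *
T=cams.camera("top");S=cams.camera("side");save(T,"t1",(200,80,400,230),4);save(S,"s1",(150,100,350,250),4)
go(vw(-.023,-.150),.225,87.5)
E
```

```text
time_s: 3.25
eef_pos: [0.5813, -0.012, 0.3303]
eef_rot: [0.0, 0.723, 0.691, 0.0]
wrist_force: [0.4, 1.3, 0.6]
opening: 0.001
offset [ 0.0012 -0.0004  0.1055] heading 87.41 spin -0.09 tilt [ 1.1e-03 -4.0e-04 -1.0e+00]
```

View pics/t1.png

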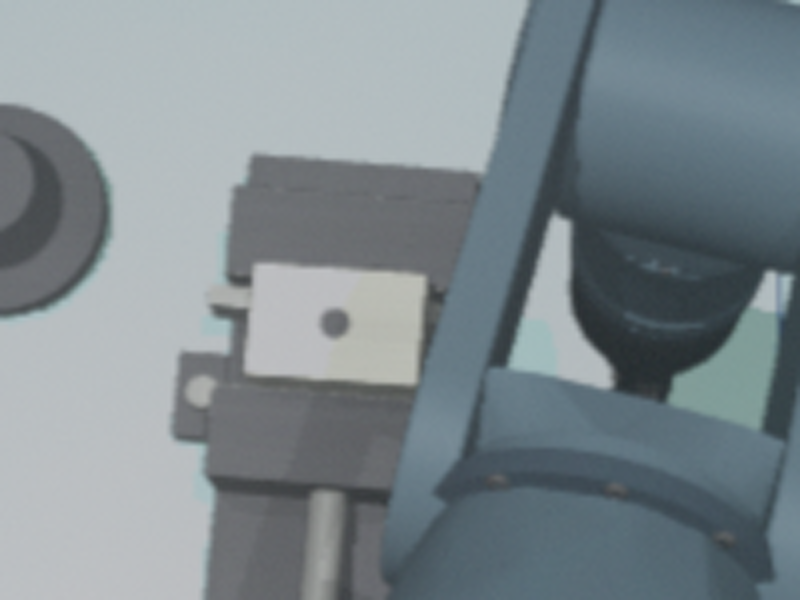

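View pics/s1.png

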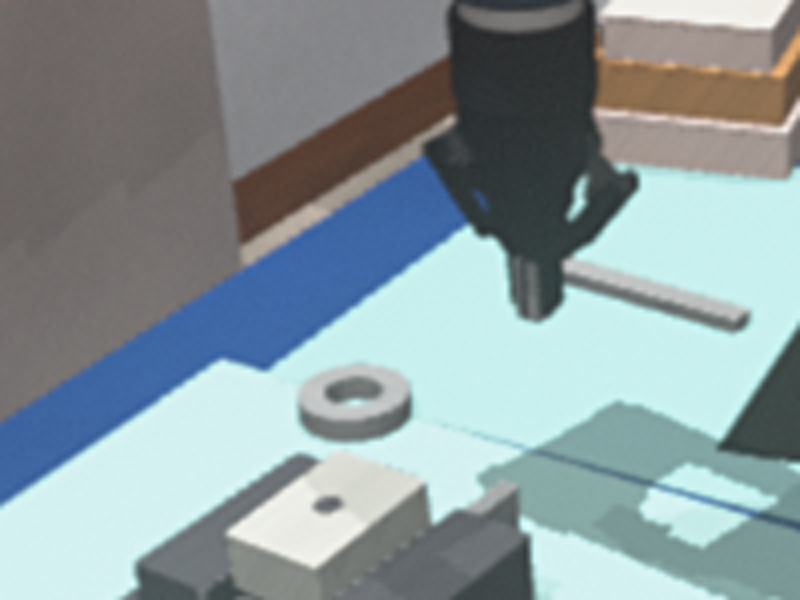

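The gripper is shut and behind the bar end, with its knuckles spread across the jaws and clear of them. I'll lower it and start the push.

```bash
python3 -m handwheel '[{"offset":[0.001,0,0.05],"spin":0,"grip":0},{"offset":[0.001,0,0.09],"spin":0,"grip":0},{"offset":[0.001,0,0.105],"spin":0,"grip":0},{"offset":[0.001,0,0.105],"spin":0,"grip":0},{"offset":[0.009,0,0.105],"spin":0,"grip":0},{"offset":[0.014,0,0.105],"spin":0,"grip":0},{"offset":[0.019,0,0.105],"spin":0,"grip":0},{"offset":[0.024,0,0.105],"spin":0,"grip":0},{"offset":[0.029,0,0.105],"spin":0,"grip":0},{"offset":[0.034,0,0.105],"spin":0,"grip":0},{"offset":[0.034,0,0.105],"spin":0,"grip":0}]'; python3 - <<'E'
from h import *
T=cams.camera("top");S=cams.camera("side");save(T,"t2",(200,80,400,230),4);save(S,"s2",(170,150,330,270),5)
go(vw(-.023,-.086),.225,87.5)
E
```

```text
time_s: 4.72
eef_pos: [0.583, 0.0236, 0.2246]
eef_rot: [-0.0, 0.722, 0.692, 0.0]
wrist_force: [-0.1, -0.6, 0.6]
opening: -0.0
offset [ 0.0295 -0.0001 -0.0008] heading 87.51 spin 0.01 tilt [-1.e-03  9.e-04 -1.e+00]
```

View pics/s2.png

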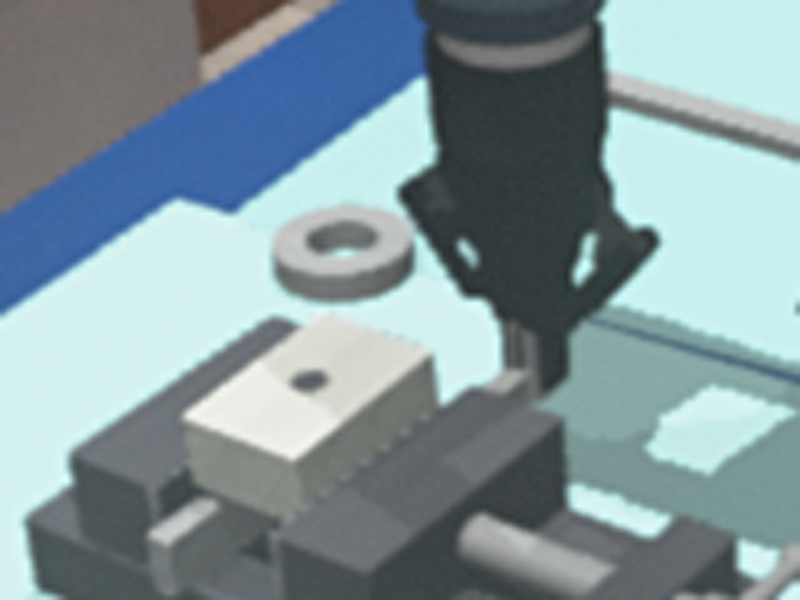

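View pics/t2.png

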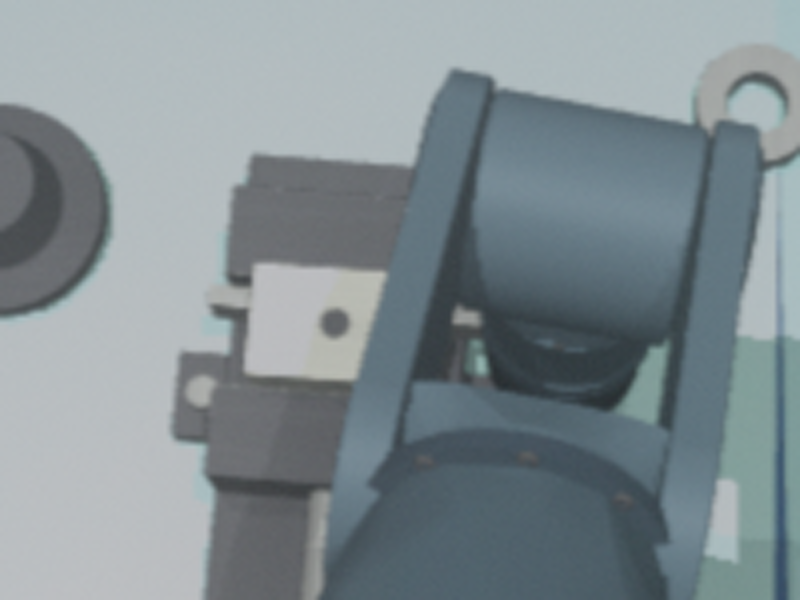

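The finger is on the bar end, which shows at (505,385) in the crop. I'll push the rest of the way, back off and check.

```bash
python3 -m handwheel '[{"offset":[0.005,0,0],"spin":0,"grip":0},{"offset":[0.010,0,0],"spin":0,"grip":0},{"offset":[0.015,0,0],"spin":0,"grip":0},{"offset":[0.020,0,0],"spin":0,"grip":0},{"offset":[0.024,0,0],"spin":0,"grip":0},{"offset":[0.027,0,0],"spin":0,"grip":0},{"offset":[0.028,0,0],"spin":0,"grip":0},{"offset":[0.028,0,0],"spin":0,"grip":0}]'; python3 - <<'E'
from h import *
S=cams.camera("side");save(S,"s3",(170,150,330,270),5)
E
python3 -m handwheel '[{"offset":[-0.04,0,0],"spin":0,"grip":0},{"offset":[-0.10,0,0],"spin":0,"grip":0},{"offset":[-0.14,0,-0.05],"spin":0,"grip":0},{"offset":[-0.14,0,-0.05],"spin":0,"grip":0}]'
python3 - <<'E'
from h import *
S=cams.camera("side");save(S,"s4",(170,150,330,270),5)
T=cams.camera("top");save(T,"t4",(200,80,400,230),4)
E
```

```text
time_s: 5.82
eef_pos: [0.5843, 0.0513, 0.2248]
eef_rot: [-0.0, 0.722, 0.692, 0.0]
wrist_force: [0.3, -1.1, 0.8]
opening: 0.002
time_s: 6.38
eef_pos: [0.5799, -0.0922, 0.2791]
eef_rot: [0.004, 0.724, 0.69, 0.002]
wrist_force: [0.4, -0.5, -0.4]
opening: -0.003
```

View pics/t4.png

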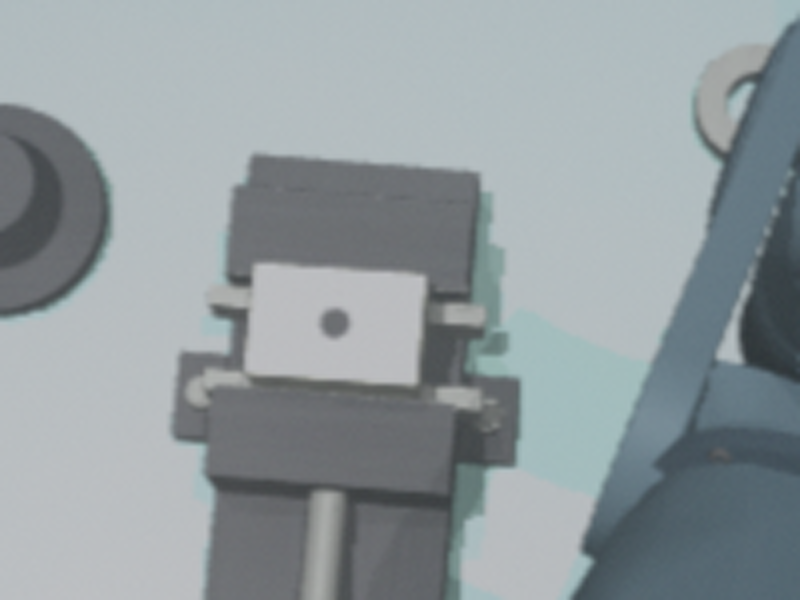

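View pics/s4.png

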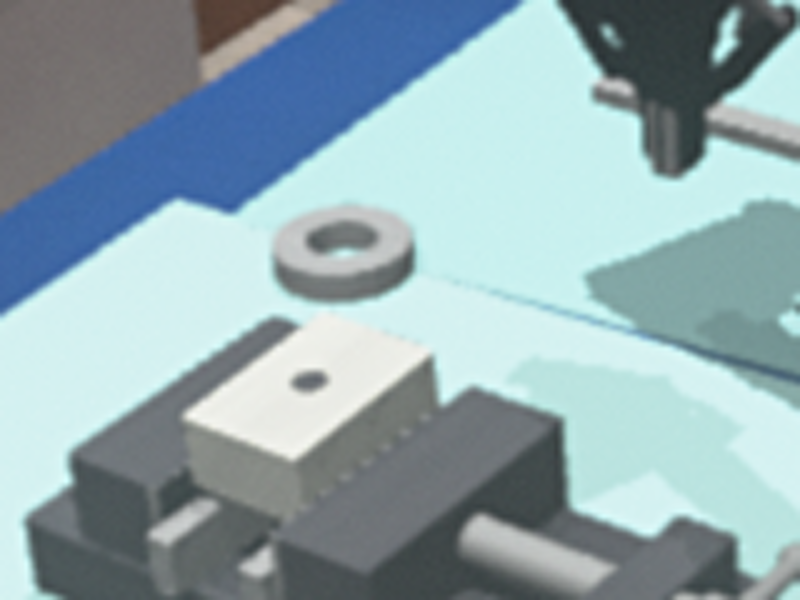

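The pushed bar's right end is now at crop (482,400) and the home bar's at (486,316). Allowing for the yaw, they line up to within about 2 mm. Now for the drift. The candidates are the brass stem on a white foot at top-view pixel (463,217) and the all-grey arbor at (514,220). The close crop already showed the first is the drift.

```bash
python3 - <<'E'
from h import *
T=cams.camera("top")
t=lambda L:np.array(L)/4+[200,80]
c,s=np.cos(YAW),np.sin(YAW)
print((onz(T,t([[482,400],[205,380],[486,316],[208,297]]),.068)[:,:2]-V)@np.array([[c,-s],[s,c]]))
go([.5045,-.231],.31,87.5)
E
```

```text
[[-0.02392879 -0.07694329]
 [-0.02403742  0.07191392]
 [ 0.02248607 -0.07566329]
 [ 0.02180826  0.0745879 ]]
offset [-0.1456 -0.0671 -0.0357] heading 87.49 spin -0.01 tilt [-4.e-04  6.e-04 -1.e+00]
```

```bash
python3 -m handwheel '[{"offset":[-0.05,-0.02,-0.036],"spin":0,"grip":1},{"offset":[-0.10,-0.05,-0.036],"spin":0,"grip":1},{"offset":[-0.146,-0.067,-0.036],"spin":0,"grip":1},{"offset":[-0.146,-0.067,-0.036],"spin":0,"grip":1},{"offset":[-0.146,-0.067,-0.036],"spin":0,"grip":1},{"offset":[-0.146,-0.067,-0.036],"spin":0,"grip":1}]'
python3 - <<'E'
from h import *
S=cams.camera("side");save(S,"s5",(290,90,450,210),5)
T=cams.camera("top");save(T,"t5",(380,120,560,255),4)
go([.5045,-.231],.2297,87.5)
E
```

```text
time_s: 7.28
eef_pos: [0.5053, -0.2301, 0.31]
eef_rot: [-0.001, 0.722, 0.692, 0.0]
wrist_force: [0.2, -0.4, 0.6]
opening: 0.997
offset [-0.0007 -0.0008  0.0806] heading 87.63 spin 0.13 tilt [-5.e-04  6.e-04 -1.e+00]
```

View pics/s5.png

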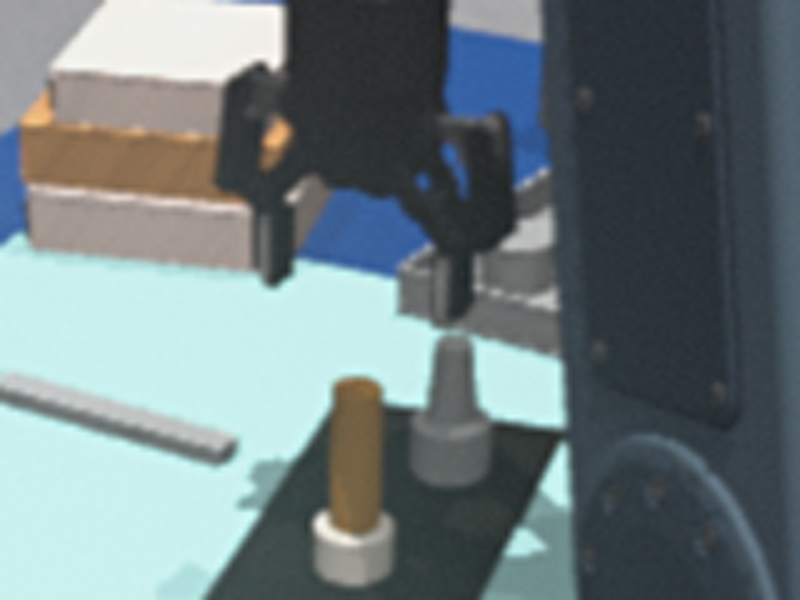

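The fingers straddle the brass stem at (357,450), with the arbor behind them and clear. I'll descend and grip.

```bash
python3 -m handwheel '[{"offset":[-0.001,-0.001,0.04],"spin":0,"grip":1},{"offset":[-0.001,-0.001,0.07],"spin":0,"grip":1},{"offset":[-0.001,-0.001,0.08],"spin":0,"grip":1},{"offset":[-0.001,-0.001,0.08],"spin":0,"grip":1},{"offset":[-0.001,-0.001,0.08],"spin":0,"grip":0},{"offset":[-0.001,-0.001,0.08],"spin":0,"grip":0},{"offset":[-0.001,-0.001,0.08],"spin":0,"grip":0},{"offset":[-0.001,-0.001,0.08],"spin":0,"grip":0},{"offset":[-0.001,-0.001,0.08],"spin":0,"grip":0},{"offset":[-0.001,-0.001,0.08],"spin":0,"grip":0}]'
python3 - <<'E'
from h import *
S=cams.camera("side");save(S,"s6",(290,90,450,210),5)
E
```

```text
time_s: 8.62
eef_pos: [0.5041, -0.2329, 0.2315]
eef_rot: [0.001, 0.722, 0.692, 0.0]
wrist_force: [-1.4, 0.7, 5.6]
opening: 0.285
```

View pics/s6.png

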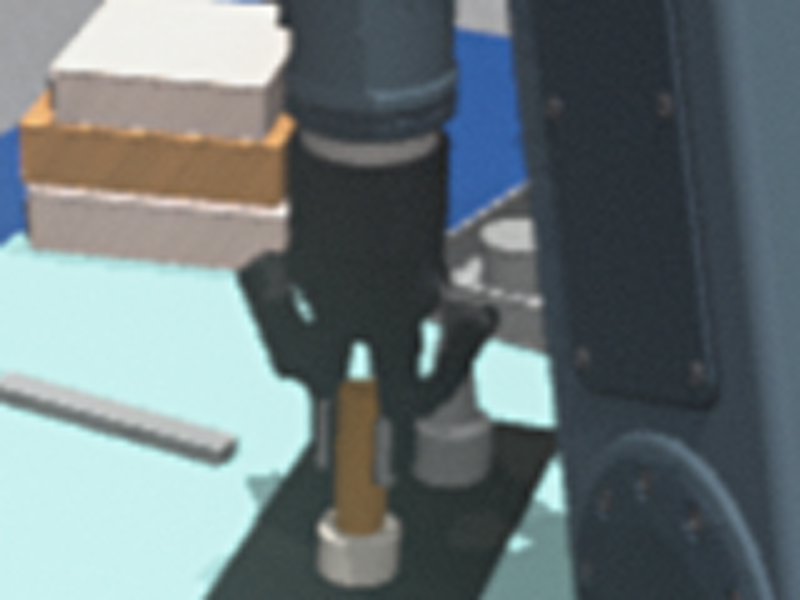

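```bash
python3 -m handwheel '[{"offset":[0,0,-0.03],"spin":0,"grip":0},{"offset":[0,0,-0.08],"spin":0,"grip":0},{"offset":[0,0,-0.14],"spin":0,"grip":0},{"offset":[0,0,-0.14],"spin":0,"grip":0},{"offset":[0,0,-0.14],"spin":0,"grip":0}]'
python3 - <<'E'
from h import *
S=cams.camera("side");save(S,"s7",(290,60,450,180),5)
print(ctrl.get_obs()["wrist_force"],ctrl.get_obs()["eef_pos"])
print(vw(0,-.033),vw(0,.033))
go(vw(0,-.033),.36,87.5)
E
```

```text
time_s: 9.3
eef_pos: [0.5032, -0.2323, 0.3692]
eef_rot: [-0.001, 0.722, 0.692, -0.0]
wrist_force: [0.4, 0.2, -4.8]
opening: 0.289
[-0.46831819 -0.21480748 -3.64573467] [ 0.50300108 -0.23212645  0.36827227]
[0.60908144 0.1050305 ] [0.61191856 0.1709695 ]
offset [0.3414 0.0913 0.0088] heading 87.5 spin 0.0 tilt [-0.0035  0.0026 -1.    ]
```

View pics/s7.png

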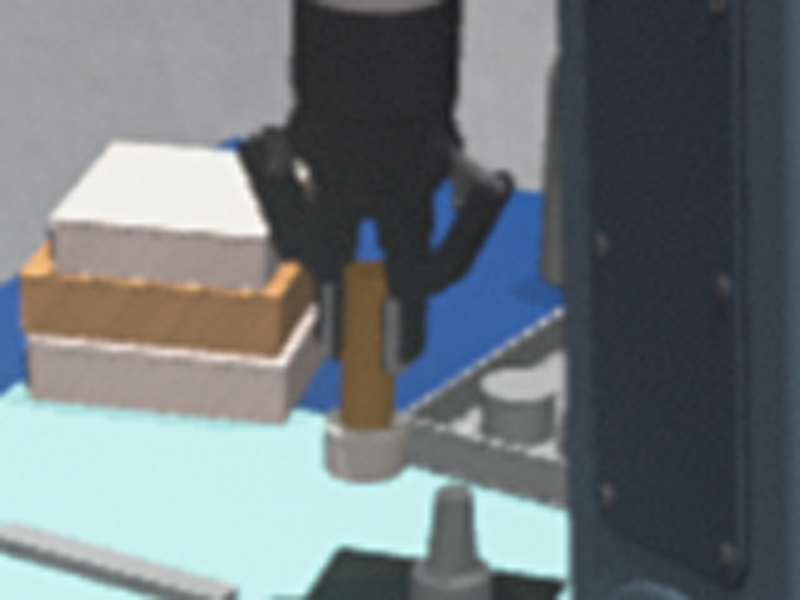

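The drift is lifted and hanging upright, with its foot at (365,450). Next I'll carry it over tap0.

```bash
python3 -m handwheel '[{"offset":[0.04,0.01,0],"spin":0,"grip":0},{"offset":[0.09,0.025,0],"spin":0,"grip":0},{"offset":[0.14,0.04,0],"spin":0,"grip":0},{"offset":[0.19,0.05,0],"spin":0,"grip":0},{"offset":[0.24,0.065,0],"spin":0,"grip":0},{"offset":[0.29,0.08,0],"spin":0,"grip":0},{"offset":[0.325,0.088,0.004],"spin":0,"grip":0},{"offset":[0.341,0.091,0.009],"spin":0,"grip":0},{"offset":[0.341,0.091,0.009],"spin":0,"grip":0},{"offset":[0.341,0.091,0.009],"spin":0,"grip":0},{"offset":[0.341,0.091,0.009],"spin":0,"grip":0}]'
python3 - <<'E'
from h import *
S=cams.camera("side");save(S,"s8",(170,110,330,230),5)
o=ctrl.get_obs();print(o["wrist_force"])
go(vw(0,-.033),.36,87.5)
E
```

```text
time_s: 10.72
eef_pos: [0.6095, 0.1027, 0.3618]
eef_rot: [0.0, 0.723, 0.691, -0.0]
wrist_force: [0.9, -1.3, -2.9]
opening: 0.286
[-0.39104101 -0.54348826 -3.35980117]
offset [ 0.0022 -0.0006  0.0019] heading 87.41 spin -0.09 tilt [ 3.e-04 -2.e-04 -1.e+00]
```

View pics/s8.png

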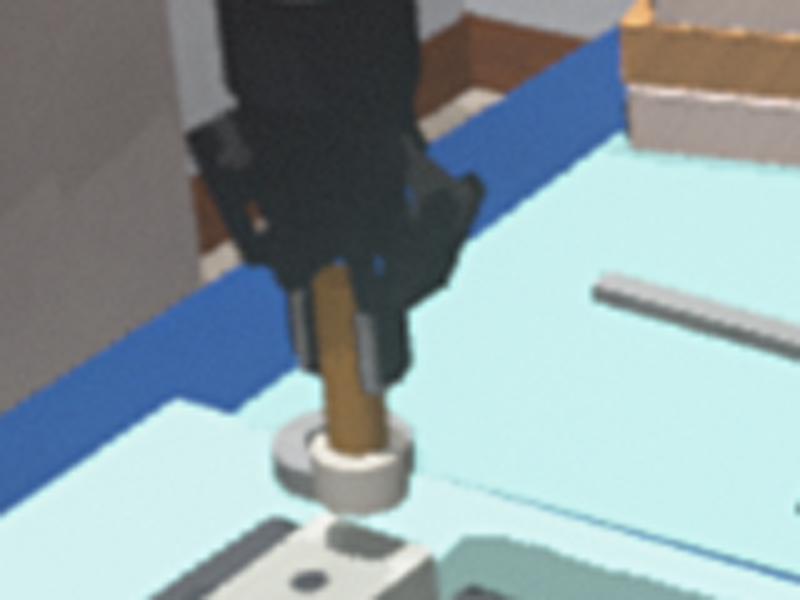

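```bash
python3 - <<'E'
from h import *
S=cams.camera("side")
o=ctrl.get_obs();p=np.array(o["eef_pos"])
for zo in(-.1275,-.2275+.024,-.2275): print((proj(S,p+[0,0,zo])-[170,110])*5)
# measured foot centre: top rim & underside
for uv,zo in(([362,447],-.2035),([360,490],-.2275),([335,266],-.1275)):print(onz(S,np.array(uv)/5+[170,110],p[2]+zo)-p)
im=S["color"];save(S,"s8b",(215,155,265,220),12)
E
```

```text
[[340.36577167 272.90191999]]
[[357.23938753 440.38844659]]
[[362.3387856  491.00477432]]
[[-0.00494799  0.00345352 -0.2035    ]]
[[ 1.33617215e-03 -1.94128460e-04 -2.27500000e-01]]
[[ 0.00554127 -0.00388852 -0.1275    ]]
```

View pics/s8b.png

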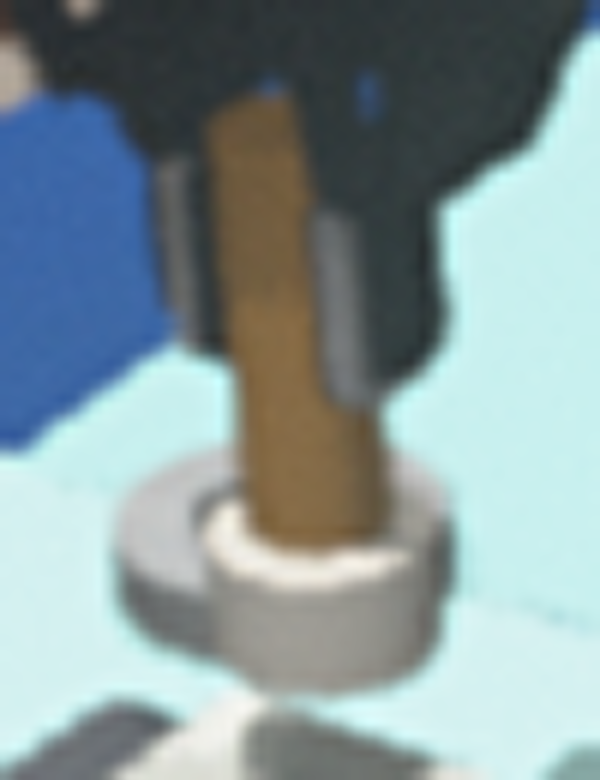

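```bash
python3 -m handwheel '[{"offset":[0.002,-0.001,0.008],"spin":0,"grip":0},{"offset":[0.002,-0.001,0.015],"spin":0,"grip":0},{"offset":[0.002,-0.001,0.019],"spin":0,"grip":0},{"offset":[0.002,-0.001,0.021],"spin":0,"grip":0},{"offset":[0.002,-0.001,0.021],"spin":0,"grip":0}]'
python3 -m handwheel '[{"offset":[0,0,0.001],"spin":0,"grip":0},{"offset":[0,0,0.002],"spin":0,"grip":0},{"offset":[0,0,0.002],"spin":0,"grip":0}]'
```

```text
time_s: 11.45
eef_pos: [0.6086, 0.1061, 0.3405]
eef_rot: [-0.0, 0.722, 0.692, -0.0]
wrist_force: [-0.4, 0.0, -4.3]
opening: 0.288
time_s: 11.82
eef_pos: [0.6088, 0.1061, 0.3394]
eef_rot: [0.0, 0.722, 0.692, 0.0]
wrist_force: [-0.4, -0.3, 0.9]
opening: 0.29
```

```bash
python3 -m handwheel '[{"offset":[0,0,0.001],"spin":0,"grip":0},{"offset":[0,0,0.002],"spin":0,"grip":0},{"offset":[0,0,0.003],"spin":0,"grip":0},{"offset":[0,0,0.003],"spin":0,"grip":0}]'
python3 -m handwheel '[{"offset":[0,0,0.001],"spin":0,"grip":0},{"offset":[0,0,0.002],"spin":0,"grip":0},{"offset":[0,0,0.002],"spin":0,"grip":0}]'
python3 - <<'E'
from h import *
S=cams.camera("side");save(S,"s9",(170,130,330,250),5)
E
```

```text
time_s: 12.32
eef_pos: [0.6088, 0.1061, 0.3357]
eef_rot: [0.0, 0.722, 0.692, 0.0]
wrist_force: [0.5, -0.7, 0.5]
opening: 0.287
time_s: 12.7
eef_pos: [0.6087, 0.1061, 0.3336]
eef_rot: [0.0, 0.722, 0.692, 0.0]
wrist_force: [0.9, -0.3, 1.0]
opening: 0.288
```

View pics/s9.png

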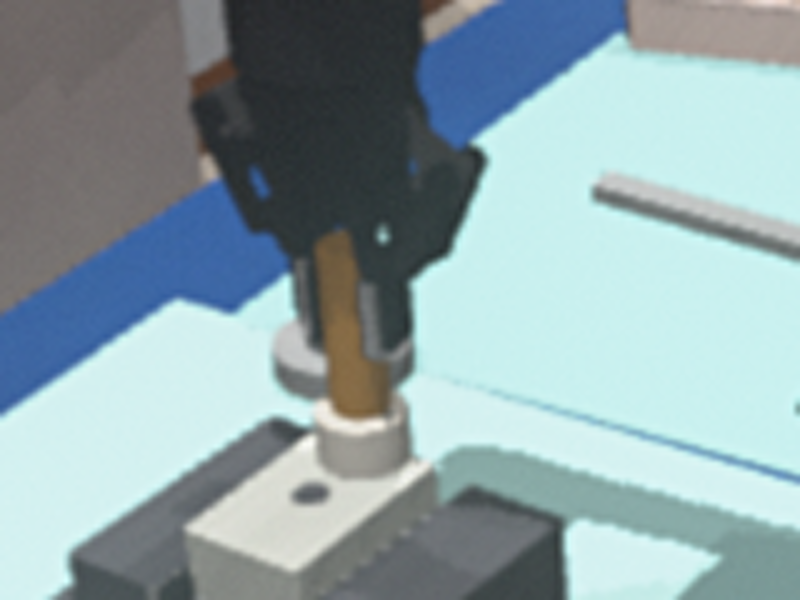

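The foot sits flat on the block's right end, and that end is moving down under about 5 N. Now the other end.

```bash
python3 -m handwheel '[{"offset":[0,0,-0.012],"spin":0,"grip":0},{"offset":[0.01,0,-0.018],"spin":0,"grip":0},{"offset":[0.04,0,-0.018],"spin":0,"grip":0},{"offset":[0.064,0,-0.018],"spin":0,"grip":0},{"offset":[0.064,0,-0.014],"spin":0,"grip":0},{"offset":[0.064,0,-0.009],"spin":0,"grip":0},{"offset":[0.064,0,-0.007],"spin":0,"grip":0},{"offset":[0.064,0,-0.007],"spin":0,"grip":0}]'
python3 -m handwheel '[{"offset":[0,0,0.001],"spin":0,"grip":0},{"offset":[0,0,0.002],"spin":0,"grip":0},{"offset":[0,0,0.002],"spin":0,"grip":0}]'
python3 -m handwheel '[{"offset":[0,0,0.001],"spin":0,"grip":0},{"offset":[0,0,0.002],"spin":0,"grip":0},{"offset":[0,0,0.002],"spin":0,"grip":0}]'
```

```text
time_s: 13.75
eef_pos: [0.6114, 0.1694, 0.3403]
eef_rot: [-0.0, 0.723, 0.691, -0.0]
wrist_force: [0.2, -0.6, -4.0]
opening: 0.291
time_s: 14.12
eef_pos: [0.6114, 0.1699, 0.3387]
eef_rot: [-0.0, 0.722, 0.692, 0.0]
wrist_force: [-0.4, -0.8, -3.6]
opening: 0.291
time_s: 14.5
eef_pos: [0.6114, 0.17, 0.3366]
eef_rot: [-0.0, 0.722, 0.692, -0.0]
wrist_force: [-0.1, 0.3, -1.8]
opening: 0.288
```

```bash
python3 -m handwheel '[{"offset":[0,0,0.001],"spin":0,"grip":0},{"offset":[0,0,0.002],"spin":0,"grip":0},{"offset":[0,0,0.002],"spin":0,"grip":0}]'
python3 -m handwheel '[{"offset":[0,0,0.001],"spin":0,"grip":0},{"offset":[0,0,0.002],"spin":0,"grip":0},{"offset":[0,0,0.002],"spin":0,"grip":0}]'
python3 -m handwheel '[{"offset":[0,0,0.001],"spin":0,"grip":0},{"offset":[0,0,0.001],"spin":0,"grip":0}]'
```

```text
time_s: 14.88
eef_pos: [0.6114, 0.17, 0.3346]
eef_rot: [-0.0, 0.722, 0.692, -0.0]
wrist_force: [-0.1, 0.4, -3.7]
opening: 0.289
time_s: 15.25
eef_pos: [0.6114, 0.17, 0.3325]
eef_rot: [-0.0, 0.722, 0.692, -0.0]
wrist_force: [-1.0, 0.2, -3.8]
opening: 0.288
time_s: 15.5
eef_pos: [0.6114, 0.17, 0.3317]
eef_rot: [0.0, 0.722, 0.692, 0.0]
wrist_force: [0.6, 0.6, -4.4]
opening: 0.287
```

```bash
python3 - <<'E'
from h import *
S=cams.camera("side");save(S,"s10",(170,130,330,250),5)
E
```

```text
(no output)
```

View pics/s10.png

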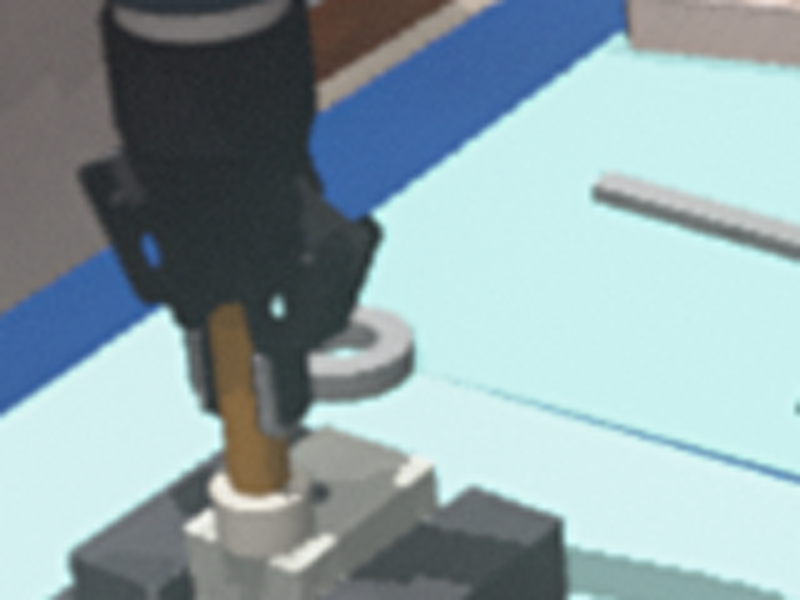

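```bash
python3 -m handwheel '[{"offset":[0,0,0.001],"spin":0,"grip":0},{"offset":[0,0,0.001],"spin":0,"grip":0}]'
python3 -m handwheel '[{"offset":[0,0,0.001],"spin":0,"grip":0},{"offset":[0,0,0.001],"spin":0,"grip":0}]'
python3 - <<'E'
from h import *
for i in range(4):
  S=cams.camera("side");print(np.round(ctrl.get_obs()["wrist_force"],1),np.round(ctrl.get_obs()["eef_pos"][2],4))
save(S,"s11",(200,190,270,250),10)
E
```

```text
time_s: 15.8
eef_pos: [0.6115, 0.1701, 0.3314]
eef_rot: [0.0, 0.722, 0.692, 0.0]
wrist_force: [-1.8, -0.5, 2.2]
opening: 0.288
time_s: 16.05
eef_pos: [0.6115, 0.1702, 0.3312]
eef_rot: [0.0, 0.722, 0.692, 0.0]
wrist_force: [-3.8, 0.5, 6.8]
opening: 0.289
[-3.8 -0.1  7.6] 0.3312
[-3.2  0.5  7.4] 0.3312
[-4.4 -0.5  6.8] 0.3312
[-3.2  0.3  7.2] 0.3312
```

View pics/s11.png

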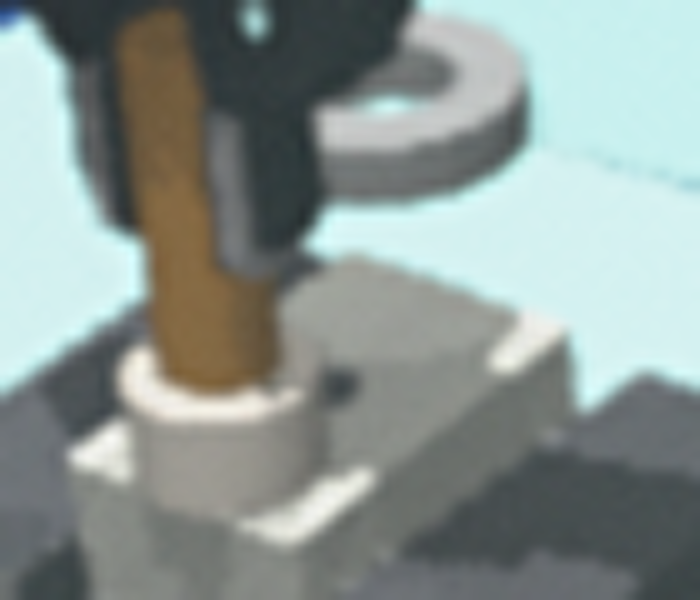

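```bash
python3 -m handwheel '[{"offset":[0,0,0.001],"spin":0,"grip":0},{"offset":[0,0,0.001],"spin":0,"grip":0}]'
python3 -m handwheel '[{"offset":[0,0,0.001],"spin":0,"grip":0},{"offset":[0,0,0.001],"spin":0,"grip":0}]'
```

```text
time_s: 16.5
eef_pos: [0.6116, 0.1702, 0.331]
eef_rot: [0.0, 0.722, 0.692, 0.001]
wrist_force: [-5.2, 0.8, 11.3]
opening: 0.289
time_s: 16.75
eef_pos: [0.6118, 0.1703, 0.3308]
eef_rot: [0.001, 0.722, 0.692, 0.001]
wrist_force: [-5.6, -0.1, 14.0]
opening: 0.288
```

That end has met a hard stop at about 18 N. Back to the other end.

```bash
python3 -m handwheel '[{"offset":[0,0,-0.008],"spin":0,"grip":0},{"offset":[-0.01,0,-0.022],"spin":0,"grip":0},{"offset":[-0.04,0,-0.022],"spin":0,"grip":0},{"offset":[-0.064,0,-0.020],"spin":0,"grip":0},{"offset":[-0.064,0,-0.013],"spin":0,"grip":0},{"offset":[-0.064,0,-0.009],"spin":0,"grip":0},{"offset":[-0.064,0,-0.007],"spin":0,"grip":0},{"offset":[-0.064,0,-0.007],"spin":0,"grip":0}]'
python3 -m handwheel '[{"offset":[0,0,0.001],"spin":0,"grip":0},{"offset":[0,0,0.002],"spin":0,"grip":0},{"offset":[0,0,0.002],"spin":0,"grip":0}]'
python3 -m handwheel '[{"offset":[0,0,0.001],"spin":0,"grip":0},{"offset":[0,0,0.001],"spin":0,"grip":0}]'
```

```text
time_s: 17.75
eef_pos: [0.6085, 0.1067, 0.3344]
eef_rot: [-0.0, 0.722, 0.692, -0.0]
wrist_force: [0.7, 0.4, -3.3]
opening: 0.29
time_s: 18.12
eef_pos: [0.6087, 0.1063, 0.333]
eef_rot: [0.0, 0.722, 0.692, 0.0]
wrist_force: [-0.0, 0.9, -2.2]
opening: 0.288
time_s: 18.38
eef_pos: [0.6088, 0.1062, 0.3325]
eef_rot: [0.0, 0.722, 0.692, 0.0]
wrist_force: [-1.9, 1.0, 3.8]
opening: 0.289
```

```bash
python3 -m handwheel '[{"offset":[0,0,0.001],"spin":0,"grip":0},{"offset":[0,0,0.001],"spin":0,"grip":0}]'
python3 -m handwheel '[{"offset":[0,0,0.001],"spin":0,"grip":0},{"offset":[0,0,0.001],"spin":0,"grip":0}]'
python3 -m handwheel '[{"offset":[0,0,0.001],"spin":0,"grip":0},{"offset":[0,0,0.001],"spin":0,"grip":0}]'
python3 -m handwheel '[{"offset":[0,0,0.001],"spin":0,"grip":0},{"offset":[0,0,0.001],"spin":0,"grip":0}]'
```

```text
time_s: 18.62
eef_pos: [0.6088, 0.106, 0.3311]
eef_rot: [0.0, 0.722, 0.692, 0.0]
wrist_force: [-0.4, -0.2, 4.9]
opening: 0.291
time_s: 18.88
eef_pos: [0.6089, 0.1059, 0.3303]
eef_rot: [0.0, 0.722, 0.692, 0.0]
wrist_force: [-1.3, 0.0, 6.0]
opening: 0.29
time_s: 19.12
eef_pos: [0.6089, 0.1059, 0.3302]
eef_rot: [0.001, 0.722, 0.692, 0.0]
wrist_force: [-3.8, 0.1, 11.8]
opening: 0.288
time_s: 19.38
eef_pos: [0.609, 0.1059, 0.3302]
eef_rot: [0.001, 0.722, 0.692, 0.0]
wrist_force: [-5.4, -0.4, 16.7]
opening: 0.285
```

```bash
python3 -m handwheel '[{"offset":[0,0,-0.008],"spin":0,"grip":0},{"offset":[0.01,0,-0.018],"spin":0,"grip":0},{"offset":[0.04,0,-0.018],"spin":0,"grip":0},{"offset":[0.064,0,-0.018],"spin":0,"grip":0},{"offset":[0.064,0,-0.012],"spin":0,"grip":0},{"offset":[0.064,0,-0.007],"spin":0,"grip":0},{"offset":[0.064,0,-0.005],"spin":0,"grip":0},{"offset":[0.064,0,-0.004],"spin":0,"grip":0}]'
python3 -m handwheel '[{"offset":[0,0,0.001],"spin":0,"grip":0},{"offset":[0,0,0.002],"spin":0,"grip":0},{"offset":[0,0,0.002],"spin":0,"grip":0}]'
python3 -m handwheel '[{"offset":[0,0,0.001],"spin":0,"grip":0},{"offset":[0,0,0.001],"spin":0,"grip":0}]'
python3 -m handwheel '[{"offset":[0,0,0.001],"spin":0,"grip":0},{"offset":[0,0,0.001],"spin":0,"grip":0}]'
```

```text
time_s: 20.38
eef_pos: [0.6115, 0.1694, 0.3314]
eef_rot: [-0.0, 0.723, 0.691, -0.0]
wrist_force: [-1.0, 0.7, -3.4]
opening: 0.287
time_s: 20.75
eef_pos: [0.6116, 0.1699, 0.3303]
eef_rot: [0.0, 0.722, 0.692, 0.0]
wrist_force: [-1.1, -1.2, -0.4]
opening: 0.288
time_s: 21.0
eef_pos: [0.6116, 0.17, 0.3302]
eef_rot: [0.001, 0.722, 0.692, 0.0]
wrist_force: [-3.4, -1.3, 6.3]
opening: 0.284
time_s: 21.25
eef_pos: [0.6117, 0.17, 0.3302]
eef_rot: [0.001, 0.722, 0.692, 0.001]
wrist_force: [-4.6, -1.7, 10.7]
opening: 0.291
```

Both ends now stop at the same height, TCP z = 0.3302. A firm tap here, then one more on the other end.

```bash
python3 -m handwheel '[{"offset":[0,0,0.001],"spin":0,"grip":0},{"offset":[0,0,0.002],"spin":0,"grip":0},{"offset":[0,0,0.002],"spin":0,"grip":0}]'
python3 -m handwheel '[{"offset":[0,0,-0.010],"spin":0,"grip":0},{"offset":[-0.01,0,-0.020],"spin":0,"grip":0},{"offset":[-0.04,0,-0.020],"spin":0,"grip":0},{"offset":[-0.064,0,-0.018],"spin":0,"grip":0},{"offset":[-0.064,0,-0.012],"spin":0,"grip":0},{"offset":[-0.064,0,-0.007],"spin":0,"grip":0},{"offset":[-0.064,0,-0.004],"spin":0,"grip":0},{"offset":[-0.064,0,-0.002],"spin":0,"grip":0},{"offset":[-0.064,0,-0.002],"spin":0,"grip":0}]'
python3 -m handwheel '[{"offset":[0,0,0.001],"spin":0,"grip":0},{"offset":[0,0,0.001],"spin":0,"grip":0}]'
```

```text
time_s: 21.62
eef_pos: [0.6119, 0.1701, 0.3299]
eef_rot: [0.001, 0.722, 0.692, 0.001]
wrist_force: [-7.8, -1.7, 19.1]
opening: 0.289
time_s: 22.75
eef_pos: [0.6086, 0.1067, 0.33]
eef_rot: [0.0, 0.722, 0.692, -0.0]
wrist_force: [-7.2, -1.8, 11.4]
opening: 0.287
time_s: 23.0
eef_pos: [0.6086, 0.1067, 0.33]
eef_rot: [0.001, 0.722, 0.692, -0.0]
wrist_force: [-9.2, -2.5, 16.8]
opening: 0.289
```

```bash
python3 -m handwheel '[{"offset":[0,0,0.001],"spin":0,"grip":0},{"offset":[0,0,0.001],"spin":0,"grip":0}]'
python3 -m handwheel '[{"offset":[0,0,-0.015],"spin":0,"grip":0},{"offset":[0,0,-0.040],"spin":0,"grip":0},{"offset":[-0.05,-0.01,-0.040],"spin":0,"grip":0},{"offset":[-0.10,-0.025,-0.040],"spin":0,"grip":0},{"offset":[-0.15,-0.04,-0.040],"spin":0,"grip":0},{"offset":[-0.20,-0.055,-0.040],"spin":0,"grip":0},{"offset":[-0.25,-0.07,-0.040],"spin":0,"grip":0},{"offset":[-0.30,-0.08,-0.040],"spin":0,"grip":0},{"offset":[-0.33,-0.09,-0.040],"spin":0,"grip":0},{"offset":[-0.33,-0.09,-0.040],"spin":0,"grip":0},{"offset":[-0.33,-0.09,-0.040],"spin":0,"grip":0}]'
python3 - <<'E'
from h import *
S=cams.camera("side");save(S,"s12",(170,150,330,270),5);save(S,"s12d",(300,70,440,175),5)
T=cams.camera("top");save(T,"t12",(200,80,400,230),4)
p=ctrl.get_obs()["eef_pos"]
for zo in(-.1275,-.2275+.024,-.2275): print((proj(S,p+[0,0,zo])-[300,70])*5)
go([.5035,-.2325],.30,87.5);print(ctrl.get_obs()["wrist_force"])
E
```

```text
time_s: 23.25
eef_pos: [0.6087, 0.1067, 0.33]
eef_rot: [0.001, 0.722, 0.692, 0.0]
wrist_force: [-12.2, -1.7, 22.1]
opening: 0.288
time_s: 24.62
eef_pos: [0.5046, -0.2192, 0.3656]
eef_rot: [-0.0, 0.722, 0.692, 0.0]
wrist_force: [0.2, 0.5, -3.4]
opening: 0.289
[[300.78865044 233.28776282]]
[[297.92721146 386.2195875 ]]
[[297.05752038 432.70090192]]
offset [-0.0139 -0.0007  0.0656] heading 87.59 spin 0.09 tilt [ 1.e-04  4.e-04 -1.e+00]
[ 0.13000026 -0.23731275 -2.96762331]
```

View pics/s12.png

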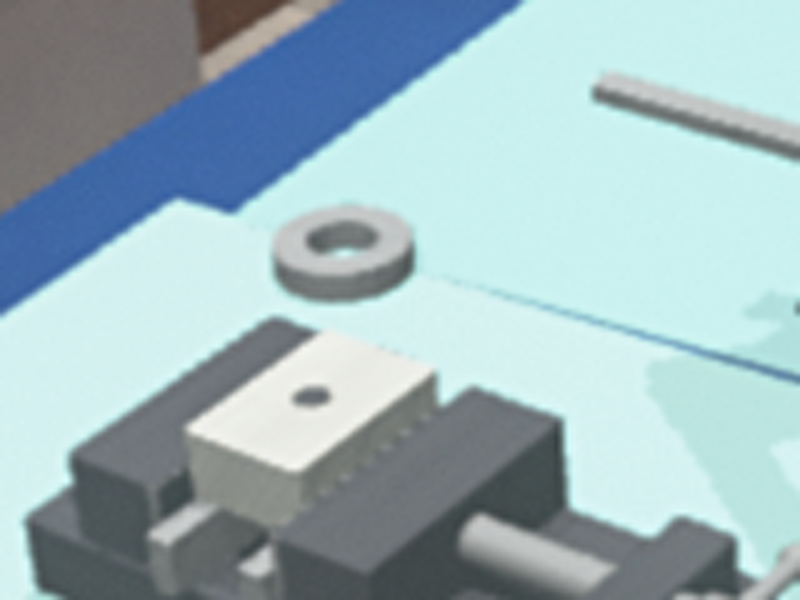

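View pics/t12.png

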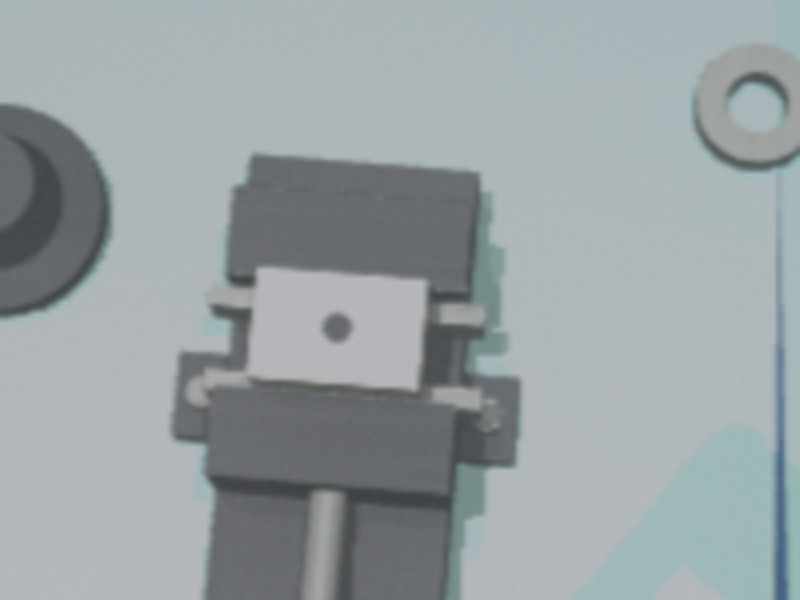

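View pics/s12d.png

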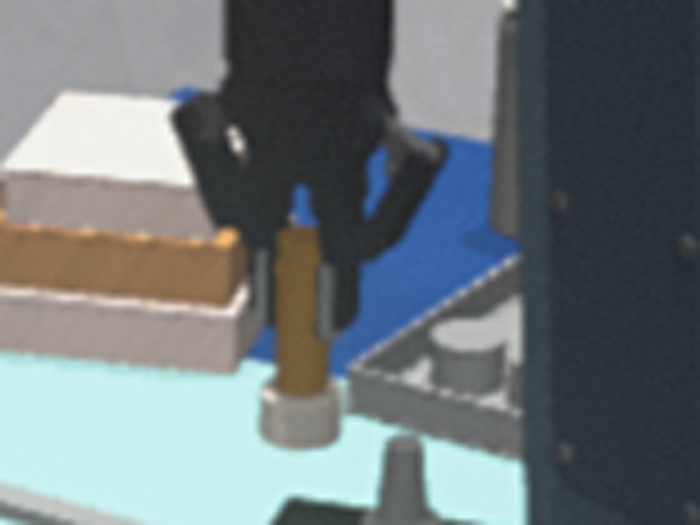

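```bash
python3 - <<'E'
from h import *
T=cams.camera("top");S=cams.camera("side")
m=[(30,45),(-30,45),(-30,-45),(30,-45)]
for z in(.103,.106):
    X=np.array([[*vw(a/1e3,b/1e3),z] for a,b in m]);print(z,np.round((proj(S,X)-[170,150])*5).tolist(),np.round((proj(T,X)-[200,80])*4).tolist())
X=np.array([[*vw(a/1e3,b/1e3),.085] for a,b in [(-30,65),(-80,65),(-80,-65),(-30,-65)]]);print("jaw",np.round((proj(S,X)-[170,150])*5).tolist(),np.round((proj(T,X)-[200,80])*4).tolist())
save(S,"s13",(180,200,270,275),8)
E
```

```text
0.103 [[187.0, 426.0], [302.0, 469.0], [442.0, 365.0], [329.0, 326.0]] [[257.0, 266.0], [246.0, 378.0], [420.0, 391.0], [429.0, 279.0]]
0.106 [[186.0, 420.0], [301.0, 463.0], [441.0, 359.0], [329.0, 320.0]] [[256.0, 264.0], [246.0, 376.0], [419.0, 389.0], [428.0, 277.0]]
jaw [[274.0, 531.0], [373.0, 570.0], [570.0, 413.0], [474.0, 380.0]] [[212.0, 384.0], [204.0, 477.0], [451.0, 495.0], [459.0, 402.0]]
```

View pics/s13.png

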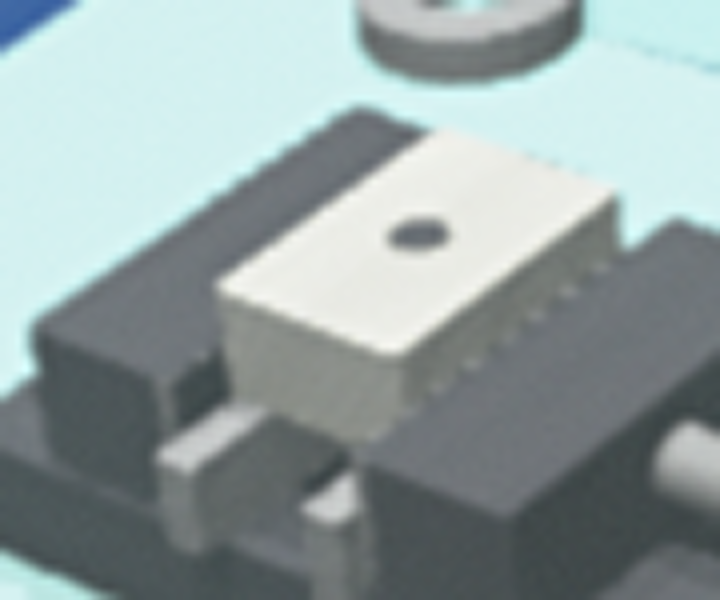

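The block's corners match the seated model, z = 103 mm, in both views. The parallel ends are unchanged. Now I'll return the drift to its place on the mat.

```bash
python3 -m handwheel '[{"offset":[-0.014,-0.001,0.03],"spin":0,"grip":0},{"offset":[-0.014,-0.001,0.08],"spin":0,"grip":0},{"offset":[-0.014,-0.001,0.115],"spin":0,"grip":0},{"offset":[-0.014,-0.001,0.127],"spin":0,"grip":0},{"offset":[-0.014,-0.001,0.130],"spin":0,"grip":0},{"offset":[-0.014,-0.001,0.130],"spin":0,"grip":0},{"offset":[-0.014,-0.001,0.130],"spin":0,"grip":0}]'
python3 -m handwheel '[{"offset":[0,0,0.001],"spin":0,"grip":0},{"offset":[0,0,0.002],"spin":0,"grip":0},{"offset":[0,0,0.002],"spin":0,"grip":0}]'
```

```text
time_s: 25.7
eef_pos: [0.5034, -0.234, 0.2373]
eef_rot: [0.001, 0.722, 0.692, 0.0]
wrist_force: [-0.1, 1.1, -3.5]
opening: 0.289
time_s: 26.08
eef_pos: [0.5027, -0.2336, 0.2336]
eef_rot: [-0.0, 0.722, 0.692, 0.0]
wrist_force: [0.5, -0.2, -4.2]
opening: 0.289
```

```bash
python3 -m handwheel '[{"offset":[0,0,0.001],"spin":0,"grip":0},{"offset":[0,0,0.002],"spin":0,"grip":0},{"offset":[0,0,0.002],"spin":0,"grip":0}]'
python3 -m handwheel '[{"offset":[0,0,0.001],"spin":0,"grip":0},{"offset":[0,0,0.001],"spin":0,"grip":0}]'
```

```text
time_s: 26.45
eef_pos: [0.5027, -0.2336, 0.2315]
eef_rot: [-0.0, 0.722, 0.692, -0.0]
wrist_force: [-0.2, 1.0, -3.1]
opening: 0.288
time_s: 26.7
eef_pos: [0.5029, -0.2337, 0.2311]
eef_rot: [0.0, 0.722, 0.692, 0.0]
wrist_force: [-0.7, 0.5, 1.6]
opening: 0.288
```

```bash
python3 -m handwheel '[{"offset":[0,0,0.001],"spin":0,"grip":0},{"offset":[0,0,0.0],"spin":0,"grip":0},{"offset":[0,0,0.0],"spin":0,"grip":0.36},{"offset":[0,0,0.0],"spin":0,"grip":0.42},{"offset":[0,0,0.0],"spin":0,"grip":0.6},{"offset":[0,0,0.0],"spin":0,"grip":1},{"offset":[0,0,0.0],"spin":0,"grip":1},{"offset":[0,0,0.0],"spin":0,"grip":1}]'
python3 - <<'E'
from h import *
S=cams.camera("side");save(S,"s14",(290,90,450,210),5)
E
```

```text
time_s: 27.7
eef_pos: [0.5028, -0.2336, 0.2307]
eef_rot: [0.0, 0.722, 0.692, 0.0]
wrist_force: [-0.6, -0.8, -0.5]
opening: 1.0
```

View pics/s14.png

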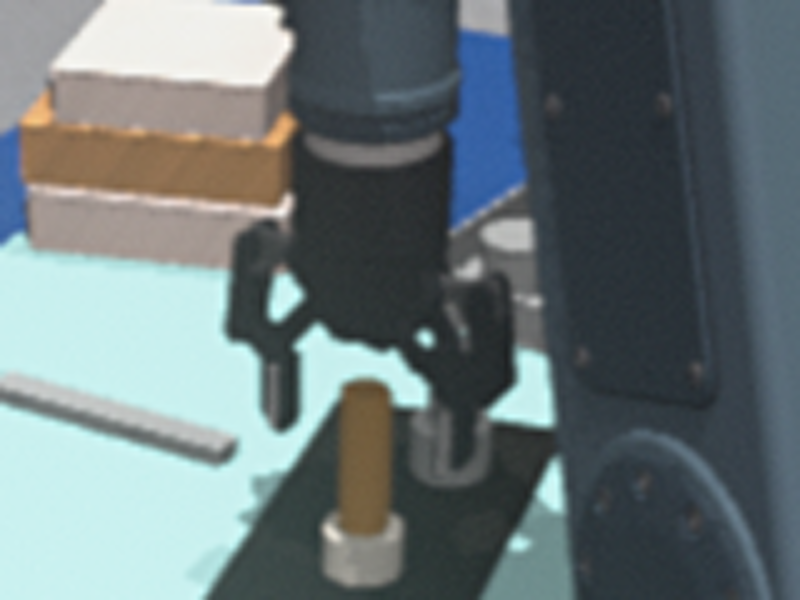

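The drift stands free on the mat at (363,480), with the fingers clear on both sides. I'll rise and do a final check.

```bash
python3 -m handwheel '[{"offset":[0,0,-0.03],"spin":0,"grip":1},{"offset":[0,0,-0.09],"spin":0,"grip":1},{"offset":[0,0,-0.15],"spin":0,"grip":1},{"offset":[-0.06,0,-0.17],"spin":0,"grip":1},{"offset":[-0.12,0,-0.17],"spin":0,"grip":1},{"offset":[-0.18,0,-0.17],"spin":0,"grip":1},{"offset":[-0.22,0,-0.17],"spin":0,"grip":1},{"offset":[-0.22,0,-0.17],"spin":0,"grip":1},{"offset":[-0.22,0,-0.17],"spin":0,"grip":1},{"offset":[-0.22,0,-0.17],"spin":0,"grip":1}]'
python3 - <<'E'
from h import *
S=cams.camera("side");save(S,"s15")
T=cams.camera("top");save(T,"t15")
E
```

```text
time_s: 29.0
eef_pos: [0.4936, -0.4521, 0.4008]
eef_rot: [-0.0, 0.722, 0.692, 0.0]
wrist_force: [0.2, -0.4, 0.3]
opening: 1.002
```

View pics/s15.png

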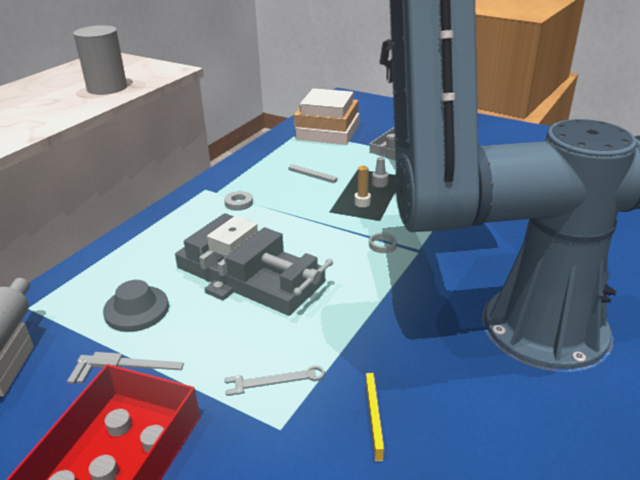

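View pics/t15.png

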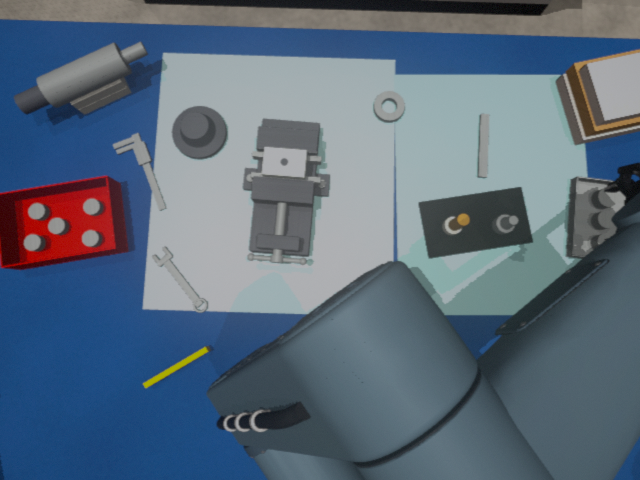

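The drift stands upright on the mat at (457,222). The block is level, the parallels line up, and the bystanders are where they were. The race is hidden by the arm in the top view but sits unmoved at (382,243) in the side view. The arm is clear of everything, so I'm handing in.

```bash
python3 -c "
from h import *
print(ctrl.hand_in())"
```

```text
the job is handed in; nothing more can be done
None
```

The job is done and handed in at about 29 s of the 67 s allowed; no verdict was reported.

- **Parallel:** I pushed the protruding one home with the shut fingers. In the top view its centre is about 2.5 mm toward the vise's -y, and the other's is within 1 mm of zero. The limit is 8 mm, and the ends looked unchanged after tapping.
- **Block:** I tapped it down alternately at both ends with the drift's foot, finishing at about 23 N and 26 N. The second is slightly over the 15 to 25 N suggested. Both ends met a hard stop at the same height to within about 0.2 mm. The block's corners in both views fit a seated height of 103 mm to within about 2 mm. I had no direct measurement of the grip force on the parallels; I am inferring it from the hard stop.
- **Drift:** It is released and standing upright at its original place on the mat, and the arm is clear of everything.
- **Bystanders:** None looked moved in the final pictures. The arm hid the race in the top view, so I checked that one in the side view only.

One oddity: when I first lowered the drift at the +y end, the force briefly read like contact too early. I continued in 1 mm steps until the contact was steady.

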